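# Flip the empty bin's marker

## Robot

A 7-joint arm with a two-finger parallel gripper is mounted at the origin on the work surface. World frame = base frame: x ahead of the robot, y to its left, z up, the work surface at z = 0. Lengths are in mm, angles in rad, forces in N, time in s.
With the tool pointing down it reaches from about 400 to 850 mm from the base axis. Payload 6.9 kg.
Tool frame: the origin (TCP) lies midway between the tips of the shut fingers; the grasp point (between the pads) lies 19 mm behind it; z points along the fingers, x is the direction in which the jaws open and shut, and the axes are right-handed (so a half turn about z gives the same grasp; the last joint's range is limited). The gripper opens to 85 mm and grips with 20 to 120 N. Pads are 22 mm wide; open, the fingers measure 114 mm over their backs; the gripper's body (76 mm by 85 mm) begins 54 mm behind the grasp point. The pads swing forward as they close: fully open they stand 13 mm farther back than shut.
Start: joints at [1.343, 0.507, -0.238, 1.5, 0.126, 1.149, -0.155], TCP at [204.152, -590.706, 231.275] pointing down, gripper open.
Joint ranges: [-3.08, 3.08], [-0.24, 2.05], [-1.43, 1.35], [0, 2.5], [-1.52, 4.66], [0.17, 1.96], [-2.89, 2.89]. Speed limits (rad/s): [2.39, 2.39, 3.14, 3.14, 3.14, 3.14, 3.14].

## Interface

Orientations are given as a unit quaternion [w, x, y, z].
In Python, from bench import sense, grab_frame, close_job gives the robot as it stands. The module is installed in compiled form; this text tells all that it offers.
- The arm moves only by the tool servo_tool, never from a script. Its argument "increments" is a list that holds one entry, the list of rows, each a list of 7 numbers: the closure, from 0 (fully open) to 1 (shut), then the shift along the tool's x, y, z in mm, then the turn, a rotation vector about the tool's x, y, z in rad. In form: [[[gripper, dx, dy, dz, wx, wy, wz], ...]]. A call has 1 to 12 rows; each row is the pose to reach, as a shift and turn from the pose commanded when the call began, along the tool's axes at that moment; what a row does not reach only later rows make up. A row lasts 1/12 s, in which the tool goes at most 41.7 mm and 7.16 degrees, less where a joint would pass 70% of its speed; a pose out of reach is approached as far as the arm can. A call with a gripper value outside its range is refused whole. The fingers move at their own pace and stop on an object; the grip force is fixed at half the most. Time passes only in rows, so rows that repeat a pose let the fingers close. It gives the time, the measured TCP pose, the force and the opening at its end, in the units of the state.
- sense(): the state, without advancing time (a new reading comes with each control period).
- grab_frame(name): name is "side" or "top"; returns a dict with "color" (480x640x3 uint8, red, green, blue), "depth" (480x640 float32, mm along the optical axis (not along the pixel's ray), 0 where there is no reading), "camera_matrix" (3x3 intrinsics, pixels), "R" (3x3) and "t" (3): a world point X has camera coordinates R X + t. Camera axes: x right, y down, z forward; pixel columns grow to the right and rows downward; lengths in mm; the calibration is good to about 2 mm. A picture is of the moment at which its call begins.
- close_job(): hands the job in, once; it reports no verdict.
The state is a dict: "t": time; "joints": joint angles; "dq": joint speeds; "effort": joint torques, N m; "ee_pos": TCP position; "eef_rot": TCP orientation; "ft_force": force on the tool from outside, world axes, zero at the start; "moment": the same for the moment, N m; "opening": finger opening in mm.
Only numpy, scipy, OpenCV 4.12 (cv2) and the standard library are available. Lean on these libraries where they do the work, as an engineer would, in place of code of your own. Each camera call takes 0.05 s, during which the arm holds its last target. There are 200 camera calls.

## Task

One of the three parts bins on the black board is empty. Push that bin's hinged marker paddle up and all the way over its pivot with the fingertips, so that it lies flat towards the bin and shows its other face. Only push and press it, never take it between the jaws; leave the other two markers and everything else on the bench alone.

Things in the scene. Friction and masses are not known exactly. Their poses are not given: they have to be found in the camera images.
- bin_empty: The unit with the EMPTY bin (fixed): origin under the hinge axis, on the base plate's underside; x from hinge to bin (away from the robot), y along the hinge axis, z up. Two uprights 14 x 6 mm at y = +-35 mm carry the axis at z = 70 mm, their tops at 76 mm; free below the marker down to the 6 mm base. Cardboard bin: x = 80 to 195 mm, 94 mm wide, rim at z = 68 mm.
- marker_empty (a joint): Flip marker of the empty bin. 0 = paddle level, pointing from the pivot to the robot (unit -x), bar face up; pi/2 = upright; pi = flipped over, level towards the bin (unit +x), disc face up. Stops at 0 and pi. Starts at 0 to 0.3. The hinge has friction (no spring): the marker stays where it is left; turning it takes about 0.05 N m, 1 to 3 N at a fingertip.
- marker_empty_pivot (a point): Middle of the hinge axis of the empty bin's marker, 82 mm above the table. The marker is a white plate 4 mm thick, 56 mm wide along the hinge: its paddle reaches 65 mm from the axis and, in the same plane, a short heel 33 mm to the other side (pressing the heel down raises the paddle). Axes turn with the plate: x to the heel, y along the hinge, z out of the bar face.
- bin_motors: Same unit, its bin filled with four 42 mm stepper motors, tops about 62 mm above the unit's origin; axes and sizes as for the empty one.
- marker_motors (a joint): Flip marker of the motor bin. 0 = paddle level, pointing from the pivot to the robot (unit -x), bar face up; pi/2 = upright; pi = flipped over, level towards the bin (unit +x), disc face up. Stops at 0 and pi. To be left alone.
- bin_couplers: Same unit, its bin filled with twelve 23 mm aluminium cylinders (shaft couplers), tops 49 mm above the unit's origin; axes and sizes as for the empty one.
- marker_couplers (a joint): Flip marker of the coupler bin. 0 = paddle level, pointing from the pivot to the robot (unit -x), bar face up; pi/2 = upright; pi = flipped over, level towards the bin (unit +x), disc face up. Stops at 0 and pi. To be left alone.
- board: Black perforated plate 350 x 500 x 12 mm, fixed, under the three units, which stand about 150 mm apart along its y in any order. Origin at the centre of its underside.
- spare_motor: Loose stepper motor 42 x 42 x 40 mm with a 5 mm shaft standing 20 mm up, on the board between two units. Origin: centre of underside. Bystander.
- spare_coupler: Loose aluminium cylinder 25 mm across, 30 mm high, on the board between two units. Origin: centre of underside. Bystander.
- screwdriver: Loose screwdriver lying on the table between robot and board. Bystander.
- tape_measure: Loose tape measure 72 x 36 x 56 mm, left of the robot. Origin: centre of underside. Bystander.
- parcel: Loose cardboard box 130 x 100 x 40 mm, left of the board. Origin: centre of underside. Bystander.
- wrench: Loose wrench lying right of the board. Bystander.
- glue: Loose white bottle 48 mm across, 130 mm high, left of the board. Origin: centre of underside. Bystander.
- offcut: Loose aluminium bar 160 x 30 x 30 mm, right of the board. Origin: centre of underside. Bystander.

How it is judged (in metres and radians):
At the end, for the whole second after the job is handed in: The empty bin's marker rests flipped over, within about 9 degrees of flat (joint above 2.99 rad); the other two markers still lie within 0.2 rad of their first side; every loose thing is within 20 mm of where it was (value of joint marker_empty above 2.99 rad and velocity of joint marker_empty between -0.1 and 0.1 rad/s and value of joint each of marker_motors, marker_couplers below 0.2 rad and distance of each of spare_motor, spare_coupler, screwdriver, tape_measure, parcel, wrench, glue, offcut from where it was at the start of the episode below 0.02 m); the robot touches nothing.
It fails at once if the empty bin's paddle was taken between the jaws (the grasp point inside the plate) (x of the grasp point in the frame of marker_empty_pivot between -0.07 and 0.038 m and y of the grasp point in the frame of marker_empty_pivot between -0.033 and 0.033 m and z of the grasp point in the frame of marker_empty_pivot between -0.005 and 0.005 m).
It fails at once if another bin's marker was flipped up by more than 0.3 rad (value of joint any of marker_motors, marker_couplers above 0.3 rad).
It fails at once if a bystander was moved or lifted by more than 30 mm (distance of any of spare_motor, spare_coupler, screwdriver, tape_measure, parcel, wrench, glue, offcut from where it was at the start of the episode above 0.03 m).
It also fails if it takes over 38 s, if anything falls off the work surface, if the arm or the gripper's body presses on something with over 40 N, if the wrist force passes 120 N, or if a joint passes its speed limit or range.

## Working session

There is one attempt and no reset: what is moved stays moved. The work goes in short steps, Python scripts to look and compute and a tool call to move; the robot and the scene stay as the last step left them, time stands still between calls to the robot, and variables do not carry over. Pictures are saved under pics/ and viewed, about 8 in all and at most 12, crops included, and the job is handed in when it is done.

Besides the shell and the picture viewer there is one more tool, called after "Request:" by a JSON object that holds its "method" and its "body", one argument or row to a line. servo_tool: Moves the arm, as the interface text tells. Its arguments: {"type":"object","properties":{"increments":{"type":"array","items":{"type":"array","items":{"type":"array","items":{"type":"number"}}}}},"required":["increments"]}

```bash
mkdir -p pics
cat > h.py <<'E'
import numpy as np, cv2
from bench import sense, grab_frame, close_job
def pts(f):
    d=f["depth"].astype(float);K=f["camera_matrix"];R=np.array(f["R"]);t=np.array(f["t"])
    v,u=np.mgrid[:480,:640]
    P=np.stack([(u-K[0][2])/K[0][0]*d,(v-K[1][2])/K[1][1]*d,d],-1)
    W=(P-t)@R
    W[d==0]=np.nan
    return W
def save(f,n): cv2.imwrite("pics/"+n,f["color"][:,:,::-1])
E
python3 - <<'E'
from h import *
for n in("top","side"):
    f=grab_frame(n);save(f,n+"1.png");np.save(n+"1.npy",pts(f));print(n,f["camera_matrix"],-np.array(f["R"]).T@f["t"],f["R"][2])
print(sense())
E
```

```text
top [[572.92786884   0.         320.16451989]
 [  0.         572.92786884 247.53342537]
 [  0.           0.           1.        ]] [ 417.76267013   -8.00521265 1507.03618457] [ 0.05123132  0.00624356 -0.9986673 ]
side [[611.3230327    0.         310.2776163 ]
 [  0.         611.3230327  241.05908305]
 [  0.           0.           1.        ]] [-135.97535348  672.56284551 1184.81548501] [ 0.42795996 -0.4616749  -0.77698556]
{'t': 0.1, 'joints': array([ 1.34350869,  0.50824132, -0.23754243,  1.50106101,  0.12567985,
        1.14889354, -0.15479598]), 'dq': array([-1.47336063e-03, -3.04558398e-03, -6.70516007e-04, -2.18926832e-03,
       -1.79016363e-03,  1.01825915e-05,  6.55108140e-04]), 'effort': array([-6.09916606e-03, -6.21834826e+01, -2.19507582e+00, -2.50202823e+01,
        1.25958578e-02,  7.76074739e-03,  2.15781313e-05]), 'ee_pos': array([ 203.96551426, -590.29121831,  230.51499279]), 'eef_rot': array([-4.65441651e-04,  8.14462169e-01, -5.80216099e-01, -6.60982784e-04]), 'ft_force': array([-0.28127816,  0.09715608,  0.27568544]), 'moment': array([-0.02797331,  0.00462732, -0.01621301]), 'opening': 85.5202854331738}
```

View pics/top1.png

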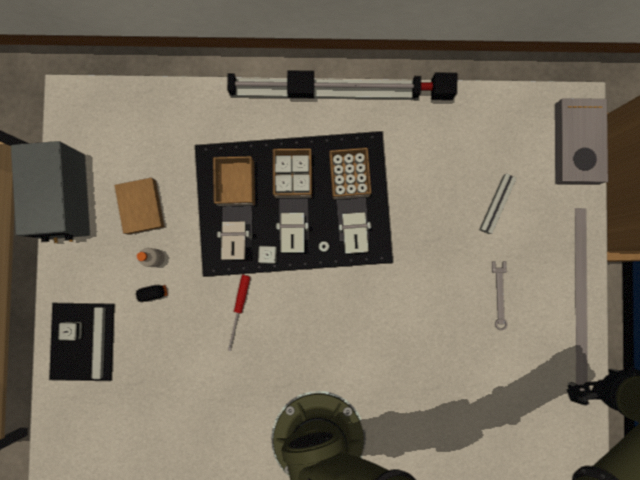

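View pics/side1.png

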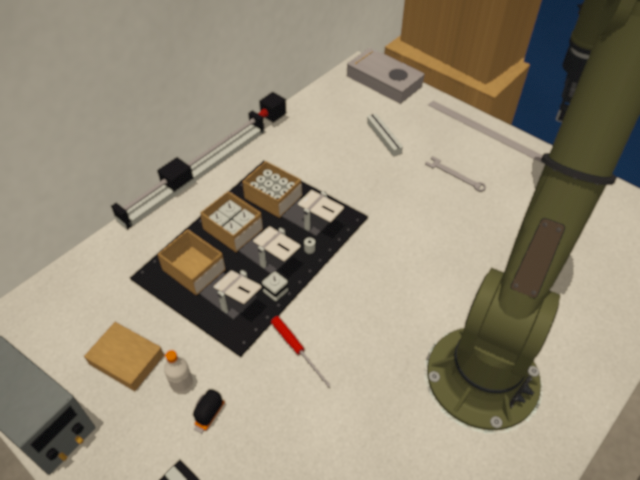

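The empty bin is the leftmost one: top view (234,180), with its marker at about (233,242). The spare motor stands close to the marker's right at (267,255). Now I'll measure the marker.

Run:
```python
from h import *
import cv2
for n,(u0,u1,v0,v1) in {"top":(210,255,215,268),"side":(205,268,262,320)}.items():
    W=np.load(n+"1.npy");c=cv2.imread(f"pics/{n}1.png")
    m=np.zeros((480,640),bool);m[v0:v1,u0:u1]=1
    w=m&(c.min(2)>150)&(W[...,2]>50)
    k,lab,st,_=cv2.connectedComponentsWithStats(w.astype(np.uint8))
    i=1+st[1:,4].argmax();P=W[lab==i];P=P[~np.isnan(P).any(1)]
    print(n,len(P),P.min(0),P.max(0),np.median(P,0))
    r=cv2.minAreaRect(P[:,:2].astype(np.float32));print(r,cv2.boxPoints(r).round())
    A=np.c_[P[:,:2]-P[:,:2].mean(0),np.ones(len(P))];print("plane",np.linalg.lstsq(A,P[:,2],rcond=None)[0])
    # bin rim top
W=np.load("top1.npy");c=cv2.imread("pics/top1.png").astype(int)
b=(c[...,2]-c[...,0]>35)&(W[...,2]>60)&(W[...,2]<100);b[:150]=0;b[215:]=0;b[:,:205]=0;b[:,262:]=0
P=W[b];r=cv2.minAreaRect(P[:,:2].astype(np.float32));print("bin",r,cv2.boxPoints(r).round(),np.median(P[:,2]))
# board
b=(c.max(2)<60);b[:120]=0;b[285:]=0;b[:,:185]=0;b[:,400:]=0
P=W[b&(W[...,2]<25)];r=cv2.minAreaRect(P[:,:2].astype(np.float32));print("board",r)
big=lambda n,s:cv2.resize(cv2.imread(f"pics/{n}1.png")[s],None,fx=6,fy=6,interpolation=2)
a=big("top",np.s_[205:275,200:290]);d=big("side",np.s_[255:325,200:290]);cv2.imwrite("pics/c.png",cv2.resize(np.vstack([a,d]),None,fx=.7,fy=.7))
```

```text
top 4 [543.94833822 232.51999115  74.3332215 ] [546.77061536 238.36036119  79.38361343] [546.38324115 235.05775301  78.68014902]
((545.284423828125, 235.52035522460938), (5.851356506347656, 2.6190707683563232), 86.48960876464844) [[544. 233.]
 [546. 233.]
 [547. 238.]
 [544. 239.]]
plane [-0.23237613 -0.85022848 77.76928324]
side 404 [454.82047823 191.83677347  78.31438861] [518.76177503 247.52842209 104.3305766 ] [488.45977718 221.73829657  90.30876899]
((487.7034912109375, 218.92428588867188), (62.59217071533203, 55.64016342163086), 3.463452100753784) [[455. 245.]
 [458. 189.]
 [521. 193.]
 [517. 249.]]
plane [-2.80537042e-01 -1.09083691e-02  9.05198397e+01]
bin ((658.8875122070312, 222.9142608642578), (116.74097442626953, 95.3959732055664), 2.685818910598755) [[598. 268.]
 [603. 173.]
 [719. 178.]
 [715. 273.]] 79.41314241976524
board ((610.0330200195312, 75.07583618164062), (347.1447448730469, 497.3622131347656), 5.085216522216797)
```

View pics/c.png

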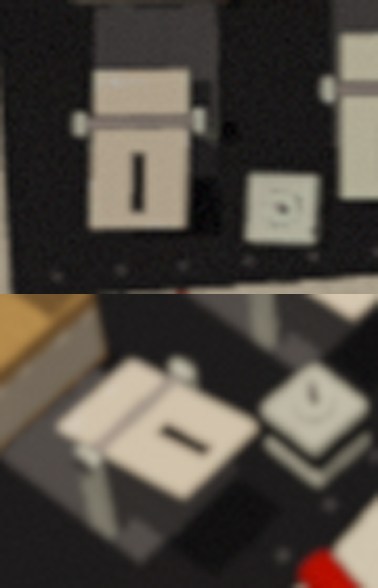

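```bash
cat >> h.py <<'E'
from scipy.spatial.transform import Rotation as Ro
PV=np.array([521,217.5,82.]);YAW=.048
def unit(x,y,z): # pivot-relative unit coords -> world
    c,s=np.cos(YAW),np.sin(YAW);return PV+[c*x-s*y,s*x+c*y,z]
RT=Ro.from_euler("z",YAW).as_matrix()@np.array([[0,-1,0],[-1,0,0],[0,0,-1.]])
def plan(*targets):
    s=sense();q=s["eef_rot"];R=Ro.from_quat([q[1],q[2],q[3],q[0]]).as_matrix()
    print("t",s["t"],"pos",s["ee_pos"].round(1),"F",s["ft_force"].round(1),"turn",Ro.from_matrix(R.T@RT).as_rotvec().round(3))
    for T in targets: print(np.round(T,1),(R.T@(np.array(T)-s["ee_pos"])).round(1))
E
python3 -c "
from h import *
plan([480,-250,240],unit(25,0,120))"
```

```text
t 0.1 pos [ 204.  -590.3  230.5] F [-0.3  0.1  0.3] turn [0.    0.002 0.285]
[ 480 -250  240] [-231.5 -372.1   -9.1]
[546.  218.7 202. ] [-652.8 -587.5   29.6]
```

Request:
{"method": "servo_tool", "body": {
  "increments": [
    [[1, -231, -372, -10, 0, 0, 0.285], [1, -231, -372, -10, 0, 0, 0.285], [1, -231, -372, -10, 0, 0, 0.285], [1, -231, -372, -10, 0, 0, 0.285], [1, -231, -372, -10, 0, 0, 0.285], [1, -231, -372, -10, 0, 0, 0.285], [1, -231, -372, -10, 0, 0, 0.285], [1, -231, -372, -10, 0, 0, 0.285], [1, -231, -372, -10, 0, 0, 0.285], [1, -231, -372, -10, 0, 0, 0.285], [1, -231, -372, -10, 0, 0, 0.285], [1, -231, -372, -10, 0, 0, 0.285]]
  ]
}}

```text
t: 1.1
ee_pos: [484.0, -244.7, 241.3]
eef_rot: [-0.002, 0.727, -0.687, -0.0]
ft_force: [0.4, 0.1, 0.3]
opening: 0.2
```

```bash
python3 -c "
from h import *
plan(unit(25,0,130))"
```

```text
t 1.1 pos [ 484.  -244.7  241.3] F [0.4 0.1 0.3] turn [-0.002  0.003  0.009]
[546.  218.7 212. ] [-459.1  -88.2   30.8]
```

Request:
{"method": "servo_tool", "body": {
  "increments": [
    [[1, -459, -88, 10, 0, 0, 0], [1, -459, -88, 10, 0, 0, 0], [1, -459, -88, 10, 0, 0, 0], [1, -459, -88, 10, 0, 0, 0], [1, -459, -88, 10, 0, 0, 0], [1, -459, -88, 10, 0, 0, 0], [1, -459, -88, 10, 0, 0, 0], [1, -459, -88, 10, 0, 0, 0], [1, -459, -88, 10, 0, 0, 0], [1, -459, -88, 10, 0, 0, 0], [1, -459, -88, 10, 0, 0, 0], [1, -459, -88, 10, 0, 0, 0]]
  ]
}}

```text
t: 2.1
ee_pos: [545.3, 219.5, 230.8]
eef_rot: [-0.001, 0.726, -0.687, -0.002]
ft_force: [-0.9, 0.2, 0.7]
opening: 0.2
```

Request:
{"method": "servo_tool", "body": {
  "increments": [
    [[1, 0, 0, 0, 0, 0, 0], [1, 0, 0, 0, 0, 0, 0], [1, 0, 0, 0, 0, 0, 0]]
  ]
}}

```text
t: 2.35
ee_pos: [546.5, 209.3, 230.9]
eef_rot: [0.001, 0.723, -0.691, 0.0]
ft_force: [0.7, -0.3, -1.1]
opening: -0.2
```

```bash
python3 -c "
from h import *
plan(unit(25,0,40),unit(25,0,0),unit(25,0,-20))"
```

```text
t 2.35 pos [546.5 209.3 230.9] F [ 0.7 -0.3 -1.1] turn [ 0.001 -0.002 -0.003]
[546.  218.7 122. ] [ -9.6   0.  108.9]
[546.  218.7  82. ] [ -9.6   0.  148.9]
[546.  218.7  62. ] [ -9.7   0.  168.9]
```

Request:
{"method": "servo_tool", "body": {
  "increments": [
    [[1, -9.5, 0, 40, 0, 0, 0], [1, -9.5, 0, 80, 0, 0, 0], [1, -9.5, 0, 109, 0, 0, 0], [1, -9.5, 0, 109, 0, 0, 0], [1, -9.5, 0, 109, 0, 0, 0], [1, -9.5, 0, 109, 0, 0, 0]]
  ]
}}

```text
t: 2.85
ee_pos: [547.1, 220.5, 124.1]
eef_rot: [-0.001, 0.723, -0.691, 0.001]
ft_force: [0.1, -0.2, -0.3]
opening: 0.0
```

Run:
```python
from h import *
plan(unit(25,0,-4),unit(25,0,-20))
a=grab_frame("top")["color"][205:285,190:290];b=grab_frame("side")["color"][245:325,190:290]
cv2.imwrite("pics/d.png",cv2.resize(np.hstack([a,b])[:,:,::-1],None,fx=4,fy=4,interpolation=2))
```

```text
t 2.85 pos [547.1 220.5 124.1] F [ 0.1 -0.2 -0.3] turn [-0.002  0.    -0.002]
[546.  218.7  78. ] [ 1.8  1.3 46.1]
[546.  218.7  62. ] [ 1.8  1.3 62.1]
```

View pics/d.png

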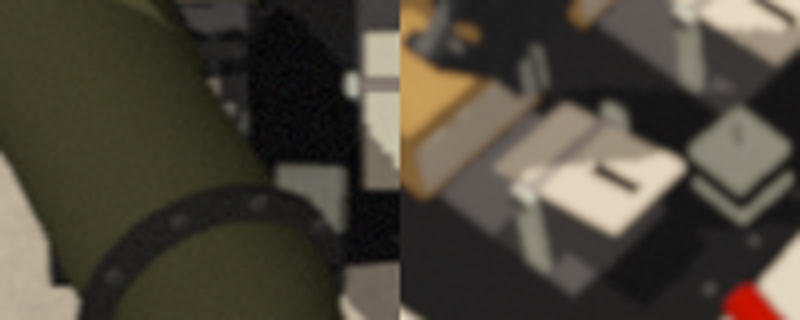

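The side crop shows the fingertips hanging above the heel at about (530,85) in the crop. The marker is still at its start. Next I press the heel.

Request:
{"method": "servo_tool", "body": {
  "increments": [
    [[1, 2, 1, 10, 0, 0, 0], [1, 2, 1, 20, 0, 0, 0], [1, 2, 1, 30, 0, 0, 0], [1, 2, 1, 38, 0, 0, 0], [1, 2, 1, 44, 0, 0, 0], [1, 2, 1, 48, 0, 0, 0], [1, 2, 1, 52, 0, 0, 0], [1, 2, 1, 52, 0, 0, 0]]
  ]
}}

```text
t: 3.62
ee_pos: [544.8, 219.4, 69.6]
eef_rot: [0.0, 0.724, -0.69, -0.0]
ft_force: [1.0, 0.3, 0.1]
opening: 0.3
```

Run:
```python
from h import *
plan(unit(25,0,-20),unit(25,0,-28))
f=grab_frame("side");K,R,t=map(np.array,(f["camera_matrix"],f["R"],f["t"]));p=K@(R@sense()["ee_pos"]+t);print(p[:2]/p[2])
b=f["color"][225:325,170:300]
cv2.imwrite("pics/e.png",cv2.resize(b[:,:,::-1],None,fx=5,fy=5,interpolation=2))
```

```text
t 3.6167 pos [544.8 219.4  69.6] F [1.  0.3 0.1] turn [ 0.  0. -0.]
[546.  218.7  62. ] [ 0.8 -1.1  7.6]
[546.  218.7  54. ] [ 0.8 -1.1 15.6]
[225.46594116 280.12958824]
```

View pics/e.png

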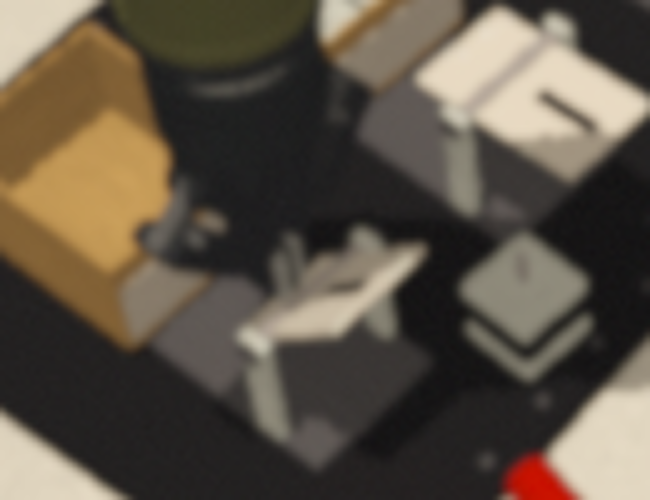

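The heel is being pressed and the paddle is rising, to about 40° (paddle at (350,285) in the crop). I'll press further.

Request:
{"method": "servo_tool", "body": {
  "increments": [
    [[1, 0, -1, 4, 0, 0, 0], [1, 0, -1, 8, 0, 0, 0], [1, 0, -1, 12, 0, 0, 0], [1, 0, -1, 16, 0, 0, 0], [1, 0, -1, 16, 0, 0, 0]]
  ]
}}

```text
t: 4.08
ee_pos: [545.6, 219.2, 53.4]
eef_rot: [0.0, 0.724, -0.69, -0.0]
ft_force: [1.3, 0.3, -0.9]
opening: -0.1
```

Run:
```python
from h import *
plan(unit(25,0,-20),unit(25,0,-28))
f=grab_frame("side")
b=f["color"][225:325,170:300]
cv2.imwrite("pics/f.png",cv2.resize(b[:,:,::-1],None,fx=5,fy=5,interpolation=2))
```

```text
t 4.0833 pos [545.6 219.2  53.4] F [ 1.3  0.3 -0.9] turn [ 0.001 -0.    -0.   ]
[546.  218.7  62. ] [ 0.5 -0.3 -8.6]
[546.  218.7  54. ] [ 0.5 -0.4 -0.6]
```

View pics/f.png

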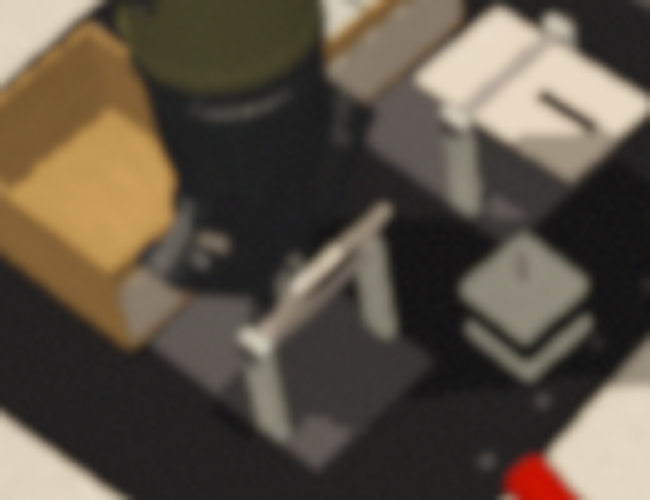

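The paddle now appears edge-on to the side camera, at (320,275) in the crop, which puts it at about 50–55°. I'll retract upward and go round to the robot side.

Request:
{"method": "servo_tool", "body": {
  "increments": [
    [[1, 0, 0, -40, 0, 0, 0], [1, 0, 0, -80, 0, 0, 0], [1, 0, 0, -120, 0, 0, 0], [1, 0, 0, -138, 0, 0, 0], [1, 0, 40, -138, 0, 0, 0], [1, 0, 80, -138, 0, 0, 0], [1, 0, 115, -138, 0, 0, 0], [1, 0, 115, -138, 0, 0, 0], [1, 0, 115, -105, 0, 0, 0], [1, 0, 115, -70, 0, 0, 0], [1, 0, 115, -68, 0, 0, 0], [1, 0, 115, -68, 0, 0, 0]]
  ]
}}

```text
t: 5.13
ee_pos: [429.9, 213.2, 121.3]
eef_rot: [0.002, 0.724, -0.69, -0.001]
ft_force: [0.5, 0.2, 1.0]
opening: 0.4
```

Run:
```python
from h import *
plan(unit(-50,0,42),unit(-13,0,44),unit(10,0,40),unit(27,0,24),unit(34,0,6))
f=grab_frame("side")
b=f["color"][225:325,170:300]
cv2.imwrite("pics/g.png",cv2.resize(b[:,:,::-1],None,fx=5,fy=5,interpolation=2))
```

```text
t 5.1333 pos [429.9 213.2 121.3] F [0.5 0.2 1. ] turn [ 0.004 -0.002  0.   ]
[471.1 215.1 124. ] [  0.1 -41.2  -2.9]
[508.  216.9 126. ] [  0.1 -78.2  -5. ]
[531. 218. 122.] [ 1.000e-01 -1.012e+02 -1.100e+00]
[548.  218.8 106. ] [   0.  -118.3   14.8]
[555.  219.1  88. ] [   0.  -125.4   32.8]
```

View pics/g.png

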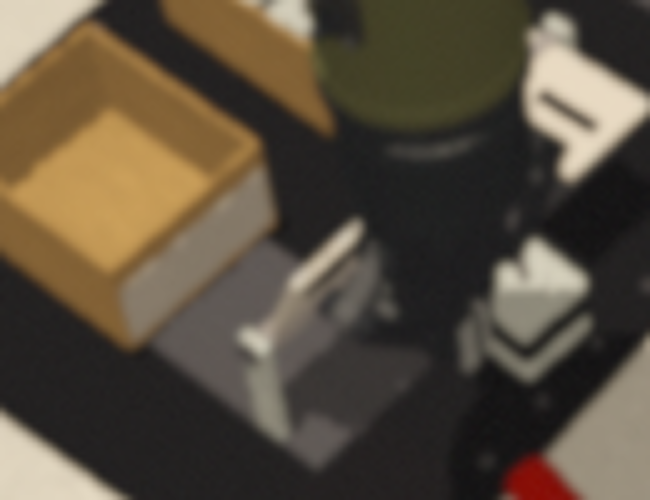

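The paddle stands at about 60° at (305,290) in the crop, with the fingers behind it on the robot side near (385,285). I'll push it over.

Request:
{"method": "servo_tool", "body": {
  "increments": [
    [[1, 0, -20, -3, 0, 0, 0], [1, 0, -32, -3, 0, 0, 0], [1, 0, -41, -3, 0, 0, 0], [1, 0, -50, -4, 0, 0, 0], [1, 0, -58, -5, 0, 0, 0], [1, 0, -66, -5, 0, 0, 0], [1, 0, -74, -5, 0, 0, 0], [1, 0, -82, -5, 0, 0, 0], [1, 0, -90, -4, 0, 0, 0], [1, 0, -97, -3, 0, 0, 0], [1, 0, -102, -1, 0, 0, 0], [1, 0, -102, -1, 0, 0, 0]]
  ]
}}

```text
t: 6.18
ee_pos: [533.9, 218.6, 122.6]
eef_rot: [-0.0, 0.724, -0.69, -0.0]
ft_force: [0.1, -1.1, -0.3]
opening: -0.3
```

Run:
```python
from h import *
plan(unit(10,0,40),unit(27,0,24),unit(34,0,6),unit(34,0,2))
f=grab_frame("side")
b=f["color"][225:325,170:300]
cv2.imwrite("pics/i.png",cv2.resize(b[:,:,::-1],None,fx=5,fy=5,interpolation=2))
```

```text
t 6.1833 pos [533.9 218.6 122.6] F [ 0.1 -1.1 -0.3] turn [ 0.     0.    -0.001]
[531. 218. 122.] [0.4 3.  0.6]
[548.  218.8 106. ] [  0.4 -14.   16.6]
[555.  219.1  88. ] [  0.4 -21.   34.6]
[555.  219.1  84. ] [  0.4 -21.   38.6]
```

View pics/i.png

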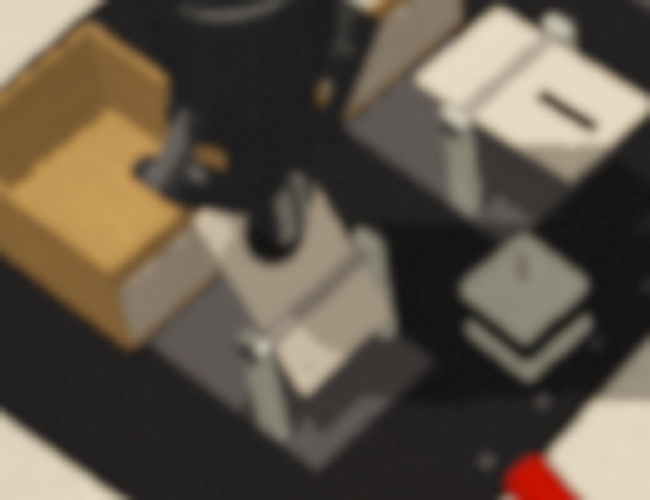

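The paddle is over the top. Its disc face shows around (275,235) in the crop, the heel is towards the robot at (320,345), and the fingertips rest on the disc side. I'll press it down flat.

Request:
{"method": "servo_tool", "body": {
  "increments": [
    [[1, 0, -6, 4, 0, 0, 0], [1, 0, -11, 10, 0, 0, 0], [1, 0, -15, 16, 0, 0, 0], [1, 0, -18, 22, 0, 0, 0], [1, 0, -20, 28, 0, 0, 0], [1, 0, -21, 33, 0, 0, 0], [1, 0, -21, 37, 0, 0, 0], [1, 0, -21, 39, 0, 0, 0], [1, 0, -21, 40, 0, 0, 0], [1, 0, -21, 40, 0, 0, 0]]
  ]
}}

```text
t: 7.07
ee_pos: [553.7, 219.6, 84.1]
eef_rot: [0.0, 0.724, -0.69, 0.0]
ft_force: [-1.8, -1.3, 7.1]
opening: -0.2
```

The 7 N reading means it has reached the stop. I'll lift off and move clear.

Request:
{"method": "servo_tool", "body": {
  "increments": [
    [[1, 0, 0, 1, 0, 0, 0], [1, 0, 0, 1, 0, 0, 0], [1, 0, 0, -20, 0, 0, 0], [1, 0, 0, -60, 0, 0, 0], [1, 0, 0, -100, 0, 0, 0], [1, 0, 0, -140, 0, 0, 0], [1, 40, 0, -150, 0, 0, 0], [1, 80, 0, -150, 0, 0, 0], [1, 120, 0, -150, 0, 0, 0], [1, 160, 0, -150, 0, 0, 0], [1, 200, 0, -150, 0, 0, 0], [1, 240, 0, -150, 0, 0, 0]]
  ]
}}

```text
t: 8.07
ee_pos: [564.7, -21.8, 233.4]
eef_rot: [0.0, 0.724, -0.69, 0.0]
ft_force: [0.5, -0.2, -0.0]
opening: -0.0
```

Request:
{"method": "servo_tool", "body": {
  "increments": [
    [[1, 200, 40, 0, 0, 0, 0], [1, 200, 40, 0, 0, 0, 0], [1, 200, 40, 0, 0, 0, 0], [1, 200, 40, 0, 0, 0, 0], [1, 200, 40, 0, 0, 0, 0], [1, 200, 40, 0, 0, 0, 0], [1, 200, 40, 0, 0, 0, 0]]
  ]
}}

```text
t: 8.65
ee_pos: [533.7, -224.5, 232.8]
eef_rot: [0.001, 0.722, -0.692, -0.0]
ft_force: [0.6, 1.4, -0.6]
opening: 0.1
```

Run:
```python
from h import *
plan()
f=grab_frame("side");W=pts(f);save(f,"side2.png");c=f["color"]
U=(W-PV)@Ro.from_euler("z",YAW).as_matrix()
m=(c.min(2)>120)&(abs(U[...,1])<25)&(U[...,0]>-30)&(U[...,0]<64)&(abs(U[...,2])<40)
P=U[m];A=np.c_[P[:,:2],np.ones(len(P))];print(len(P),P.min(0),P.max(0),np.linalg.lstsq(A,P[:,2],rcond=None)[0])
a=cv2.resize(c[225:325,170:300],(650,500),interpolation=2)
cv2.imwrite("pics/j.png",cv2.resize(np.hstack([a,cv2.resize(c,(667,500))]),(800,304))[:,:,::-1])
```

```text
t 8.65 pos [ 533.7 -224.5  232.8] F [ 0.6  1.4 -0.6] turn [ 0.001 -0.    -0.006]
643 [-29.93516578 -24.99098331  -7.58752009] [63.5065518  24.99449321  9.64145403] [-0.01124317 -0.01459014  0.28265526]
```

View pics/j.png

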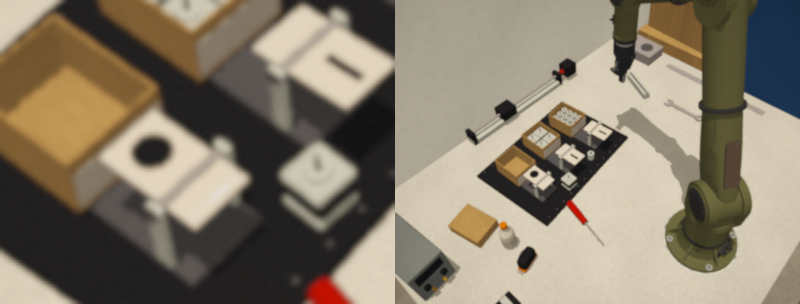

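The disc face is up at (152,152), the plate is level (slope 0.011), the other markers still show their bars, and the bystanders look unmoved. I'm handing it in.

```bash
python3 -c "
from h import *
print(close_job())"
```

```text
the job is handed in; nothing more can be done
None
```

The empty bin's marker is flipped over and lies flat towards the bin with its disc face up, and I have handed the job in. With the fingers shut I pressed the heel down to raise the paddle to about 55–60°. Then I pushed it over from the robot side and pressed it onto its stop at about 7 N.

- **Marker:** the last side picture shows the disc face, and the plate is level to about 0.01 rad by depth fit.
- **Other markers:** both neighbouring markers still lie bar face up.
- **Bystanders:** they look unmoved in that picture. I judged this by eye and did not measure their positions.
- **Arm:** it stands clear at z ≈ 233 mm. The clock read about 8.7 s, and none of the checks failed or disagreed.

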